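Switch off the warming plate and lift the stone owl with tongs

TASK

The little stone owl on the warming plate is ready for waxing: switch the plate off by turning its knob until the white pointer stands at the red zero mark, then take the tongs from their granite rest, close them on the owl and lift it upright at least 5 cm clear of the plate. Finish holding it up there, still, in the tongs, so that I can brush the wax on. Touch the owl with the tongs only, and leave the two pebbles and everything on the bench where they are.

Things in the scene. Friction and masses are not known exactly. Their poses are not given: they have to be found in the camera images.
- knob (a joint): angle (rad) of the knob's white pointer from the red zero mark: 0 = at the mark = off, growing CLOCKWISE seen from above. The axis is vertical; it turns both ways past zero (range -0.7 to 4.4, no stop or click at zero), with light friction (0.04 N m), and stays where it is left. The knob stands on the black panel at the right (-y) end of the warming plate
- knob_grip (a point): on the knob's axis, half-way up its upright grip bar. The bar is 44 mm long, 12 mm wide, 22 mm tall (11 mm above and below this point) and stands on a 48 mm round skirt. This frame turns with the knob: its x runs along the bar towards the white pointer
- warmer: the warming plate, fixed to the bench: white case 260 mm (its x) by 440 mm (its y), top of the case 50 mm above the bench; origin at the middle of its underside on the bench, z up, x away from the robot (at small yaw). The red zero mark lies on its +x side of the knob. The black panel with the knob is its -y end
- plate_top (a point): centre of the dark plate's upper face, 58 mm above the bench; the plate measures 230 mm (x) by 320 mm (y), axes as warmer. The owl and the two pebbles stand on it, in any order, in a row along its y about 95 mm apart, so tongs pointing along its x come down between neighbours
- owl_center (a point): the small tan stone owl standing on the plate, centre half-way up: round, 38 mm across with upright flanks from 14 to 36 mm above its foot, domed top, 56 mm tall, 90 to 150 g; z up. Same width from every side
- owl: the same owl, origin at the middle of its foot; z up, carved face on its -x side
- tongs_grip (a point): midpoint between the tongs' two red sleeves, half-way up. The tongs lie on their side, arms in a level plane, so a gripper from above takes one sleeve with each finger. x runs to the tips, y across (closing direction), z up. Sleeves 70 mm long, 20 mm tall; over their outsides here: open 59 mm, 53 mm squeezed lightly (carry them so), 40 mm (sleeves parallel) with the tips shut on the owl
- tongs_tip (a point): midpoint between the tongs' cupped tips, half-way up, 95 mm ahead of tongs_grip along x, axes alike. The owl belongs here. Tips 24 mm tall, 32 mm long (x); clear gap at least 64 mm when open (about 90 mm over the outsides), 53 mm with the sleeves squeezed to 53 mm. They press half as hard as the squeeze beyond the spring's 10 N
- tongs: the tongs, 240 mm long with their hanging loop, 115 g, balanced within 10 mm of tongs_grip. Origin at the spring head, at the underside, 95 mm behind tongs_grip; x towards the tips, z up. A spring holds them open: 5.5 N on each sleeve to begin closing, 7 N at 53 mm, 10 N when shut on the owl; a harder squeeze than that shuts them fully, so close by width until the owl is between the tips
- tongs_left: the tongs' arm on the +y side; origin at its hinge in the spring head
- tongs_right: the tongs' arm on the -y side; origin at its hinge in the spring head
- rest: granite tongs rest, fixed: foot 160 x 120 x 16 mm with two saddles, 20 mm thick, across it at x = -60 and +58 mm, tops 42 mm above the bench, 6 mm horns at their ends; 98 mm free (x) between the saddles, where the sleeves hang with their middle 50 mm above the bench. Origin at the middle of its underside on the bench
- pebble_a: a plain grey pebble standing on the plate beside the owl, 36 mm across, 34 mm tall; origin at the middle of its underside. Leave standing
- pebble_b: a plain brown pebble standing on the plate beside the owl, 34 mm across, 38 mm tall; origin at the middle of its underside. Leave standing
- owl_tall: finished grey stone owl on the bench, 60 mm across, 88 mm tall; origin at the middle of its underside. Bystander
- owl_round: finished brown stone owl on the bench, 68 mm across, 66 mm tall; origin at the middle of its underside. Bystander
- wax_tin: closed yellow wax tin on the bench, 72 mm across, 45 mm tall; origin at the middle of its underside. Bystander
- brush: wax brush lying on the bench along its x; origin under its middle. Bystander
- mallet: hammer lying on the bench along its x; origin under its middle. Bystander
- chisel: stone chisel lying on the bench along its x, 205 mm long; origin under its middle. Bystander
There are look-alikes about, which are no part of the job. What is shaped like the owl but purple is not meant. Of the things that look like the rest, take the one that is farthest to the robot's left at the start.

How it is judged:
By the outcome, as a careful person would: the job done as asked, in the order asked, and still so for the second after the job is handed in, while the arm keeps its last pose, push and grip.
It also fails if it takes over 72 s, if anything falls off the work surface, if the arm or the gripper's body presses on something with over 40 N, if the wrist force passes 120 N, or if a joint passes its speed limit or range.

ROBOT

A 6-joint arm with a two-finger parallel gripper is mounted at the origin on the work surface. World frame = base frame: x ahead of the robot, y to its left, z up, the work surface at z = 0. Lengths are in m, angles in rad, forces in N, time in s.
With the tool pointing down it reaches from about 0.4 to 0.925 m from the base axis. Payload 3.4 kg.
Tool frame: the origin (TCP) lies on the centre line of the jaws, within the pads' length; the fingertips stand 11 mm ahead of it and the grasp point (between the pads) lies 8 mm behind it; z points along the fingers, y is the direction in which the jaws open and shut (so a half turn about z gives the same grasp; the last joint's range is limited). The gripper opens to 85 mm and grips with 20 to 120 N. Pads are 22 mm wide; open, the fingers measure 114 mm over their backs; the gripper's body (76 mm by 85 mm) begins 54 mm behind the grasp point. The pads swing forward as they close: fully open they stand 13 mm farther back than shut.
Start: joints at [-1.192, 0.307, 1.506, -0, 1.328, -0.073], TCP at [0.251, -0.517, 0.242] pointing down, gripper open.
Joint ranges: [-3.12, 3.12], [-1.05, 2.28], [0.14, 2.33], [-1.42, 4.57], [0.1, 2.73], [-2.68, 2.68]. Speed limits (rad/s): [2.57, 2.57, 3.14, 3.14, 3.14, 3.14].

INTERFACE

Orientations are given as [roll, pitch, yaw] about the fixed x, y, z axes, in that order (R = Rz(yaw) Ry(pitch) Rx(roll)).
In Python, from plant import sense, viewer, workorder gives the robot as it stands. The module is installed in compiled form; this text tells all that it offers.
- The arm moves only by the tool step_arm, never from a script. Its argument "moves" is one flat list of numbers, 6 for each row, row after row: the shift along the world's x, y, z in m, then the turn, a rotation vector about the world's x, y, z in rad. In form: [dx, dy, dz, wx, wy, wz, dx, dy, dz, wx, wy, wz, ...]. A call has exactly 5 rows; each row is the pose to reach, as a shift and turn from the pose commanded when the call began; what a row does not reach only later rows make up. A row lasts 1/10 s, in which the tool goes at most 50 mm and 8.59 degrees, less where a joint would pass 70% of its speed; a pose out of reach is approached as far as the arm can. A call with a gripper value outside its range is refused whole. "fingers" is the finger opening in m, from 0 to 0.0854, set as the call begins (left out, the last holds). The fingers move at their own pace and stop on an object; "grip_force" is the grip in N (left out, the last holds). Time passes only in rows, so rows that repeat a pose let the fingers close, or fill a call up. It gives the time, the measured TCP pose, the force and the opening at its end, in the units of the state.
- sense(): the state, without advancing time (a new reading comes with each control period).
- viewer.grab_frame(name): name is "side" or "top"; returns the picture (480x640x3 uint8, blue, green, red); there is no depth.
- viewer.camera_params(name): a dict with "intrinsics" (3x3 intrinsics, pixels), "k1" (the pictures are not rectified: a ray, as slopes to the right and down, at radius r is drawn at 1 + k1 r^2 times it, then the intrinsics apply), "camera_from_world" (4x4, takes a point from world to camera coordinates). Camera axes: x right, y down, z forward; pixel columns grow to the right and rows downward; lengths in m; the calibration is good to about 2 mm. A picture is of the moment at which its call begins. camera_params takes no time and is no camera call.
- workorder.finish_job(): hands the job in, once; it reports no verdict.
The state is a dict: "clock": time; "joints": joint angles; "joint_vel": joint speeds; "joint_efforts": joint torques, N m; "position": TCP position; "ee_rot": TCP orientation; "wrist_force": force on the tool from outside, world axes, zero at the start; "moment": the same for the moment, N m; "gripper_width": opening from 0.0 (shut) to 1.0 (fully open).
Only numpy, scipy, OpenCV 4.12 (cv2) and the standard library are available. Lean on these libraries where they do the work, as an engineer would, in place of code of your own. Each camera call takes 0.05 s, during which the arm holds its last target. There are 200 camera calls.

## Working session

There is one attempt and no reset: what is moved stays moved. The work goes in short steps, Python scripts to look and compute and a tool call to move; the robot and the scene stay as the last step left them, time stands still between calls to the robot, and variables do not carry over. Pictures are saved under pics/ and viewed, about 8 in all and at most 12, crops included, and the job is handed in when it is done.

Besides the shell and the picture viewer there is one more tool, called after "Emit:" as name(argument=value, ...) on one line, values as JSON. step_arm: Moves the arm, as the interface text tells. Its arguments: {"type":"object","properties":{"moves":{"type":"array"},"fingers":{"type":"number"},"grip_force":{"type":"number"}},"required":["moves"]}

```bash
mkdir -p pics; cat > h.py <<'E'
import numpy as np, cv2
from plant import sense, viewer, workorder
def grab(n,f=None):
    im=np.array(viewer.grab_frame(n))
    if f: cv2.imwrite('pics/'+f,im)
    return im
def P(n):
    c=viewer.camera_params(n); return np.array(c['intrinsics']),c['k1'],np.array(c['camera_from_world'])
def ray(n,uv):
    K,k1,T=P(n); uv=np.atleast_2d(np.array(uv,float))
    d=(np.c_[uv,np.ones(len(uv))]@np.linalg.inv(K).T)[:,:2]; s=d.copy()
    for _ in range(30): s=d/(1+k1*(s**2).sum(1,keepdims=True))
    R,t=T[:3,:3],T[:3,3]
    return -R.T@t, np.c_[s,np.ones(len(s))]@R
def onz(n,uv,z):
    o,d=ray(n,uv); return o+d*((z-o[2])/d[:,2:])
def proj(n,X):
    K,k1,T=P(n); c=np.atleast_2d(X)@T[:3,:3].T+T[:3,3]; s=c[:,:2]/c[:,2:]
    s=s*(1+k1*(s**2).sum(1,keepdims=True)); return s@K[:2,:2].T+K[:2,2]
E
python3 - <<'E'
from h import *
np.set_printoptions(precision=4,suppress=True)
for n in('top','side'):
    grab(n,n+'0.png'); K,k,T=P(n); print(n,K,k,ray(n,[[320,240]]))
print(sense())
E
```

```text
top [[455.3328   0.     307.5866]
 [  0.     455.3328 234.1289]
 [  0.       0.       1.    ]] 0.0006015926215478164 (array([0.3679, 0.0288, 1.2168]), array([[ 0.1497, -0.0526, -0.9878]]))
side [[437.0205   0.     321.1631]
 [  0.     437.0205 242.6202]
 [  0.       0.       1.    ]] -0.08254481477407413 (array([0.4271, 0.8202, 0.9565]), array([[ 0.0828, -0.6845, -0.7244]]))
{'clock': 0.1, 'joints': array([-1.1925,  0.3075,  1.5075,  0.    ,  1.3284, -0.0735]), 'joint_vel': array([-0.002 , -0.001 , -0.0031,  0.0023, -0.0006,  0.0002]), 'joint_efforts': array([ -0.0009, -45.8532, -25.2609,  -0.0002,   0.0056,  -0.    ]), 'position': array([ 0.2508, -0.5168,  0.2415]), 'ee_rot': array([-3.1398, -0.0002,  0.4518]), 'wrist_force': array([-0.3466,  0.7479, -0.6594]), 'moment': array([0.0063, 0.0268, 0.0532]), 'gripper_width': 1.0012817783677215}
```

View pics/top0.png

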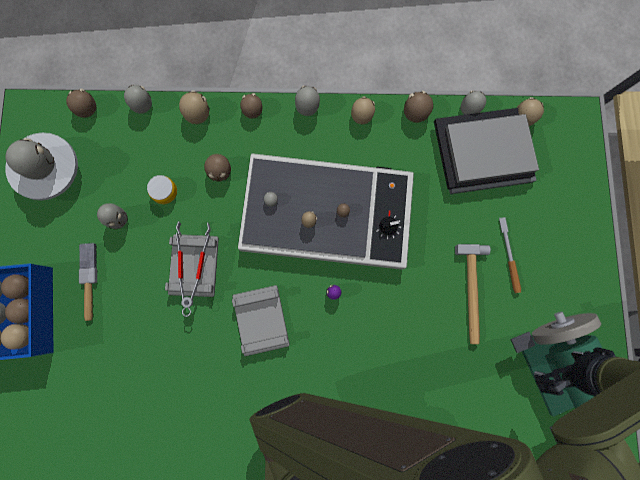

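View pics/side0.png

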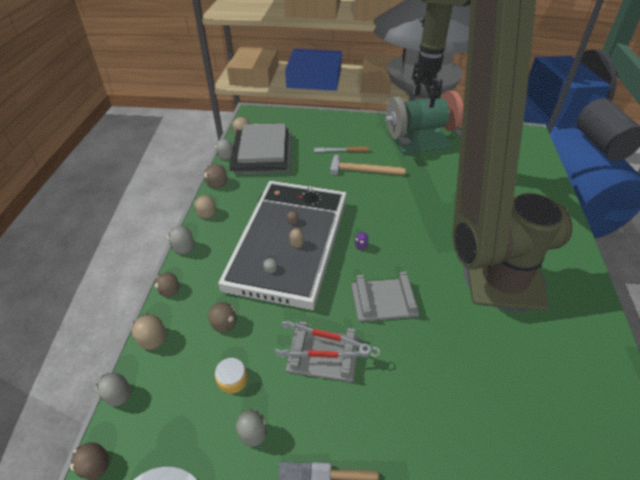

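The top view shows the warmer with the knob at about (388,226) and the red mark at (389,213). The owl is at (309,219) between the grey pebble (270,199) and the brown one (343,210). The tongs lie on the left rest with their sleeves at (180,265) and (201,263). The side view agrees, and the purple look-alike stands well clear.

```bash
python3 - <<'E'
from h import *
np.set_printoptions(precision=4,suppress=True)
im=cv2.imread('pics/top0.png'); sd=cv2.imread('pics/side0.png')
# warmer case corners (z=.05) from white edges
g=cv2.inRange(cv2.cvtColor(im,cv2.COLOR_BGR2HSV),(0,0,195),(179,40,255)); g[:,:230]=0;g[:,425:]=0;g[:145]=0;g[275:]=0
n,l,s,c=cv2.connectedComponentsWithStats(g); i=1+s[1:,4].argmax()
r=cv2.minAreaRect(np.argwhere(l==i)[:,::-1].astype(np.float32)); W=onz('top',cv2.boxPoints(r),.05); print('case',W[:,:2],np.linalg.norm(np.diff(W,axis=0),axis=1))
def comps(img,n,lo,hi,box,z,name):
    h=cv2.cvtColor(img,cv2.COLOR_BGR2HSV); m=cv2.inRange(h,lo,hi); k=np.zeros_like(m); x0,y0,x1,y1=box;k[y0:y1,x0:x1]=255;m&=k
    N,L,S,C=cv2.connectedComponentsWithStats(m)
    for j in range(1,N):
        if S[j,4]>3:
            pts=np.argwhere(L==j)[:,::-1].astype(np.float32); rr=cv2.minAreaRect(pts) 
            vx=cv2.fitLine(pts,cv2.DIST_L2,0,.01,.01).ravel()[:2]
            a=onz(n,[C[j],C[j]+20*vx],z); d=a[1]-a[0]
            print(name,n,S[j,4],C[j],a[0],'dir',np.degrees(np.arctan2(d[1],d[0])),'box',S[j,:4])
comps(im,'top',(0,150,100),(8,255,255),(165,230,220,290),.05+.01,'sleeve'); 
comps(sd,'side',(0,150,100),(8,255,255),(280,320,380,370),.05,'sleeve')
comps(im,'top',(0,150,80),(8,255,255),(375,190,405,245),.05,'redmark')
comps(im,'top',(8,60,80),(20,255,255),(295,200,325,235),.058+.03,'owl')
comps(sd,'side',(8,60,80),(20,255,255),(285,222,308,255),.058+.028,'owl')
a=cv2.resize(im[180:275,340:425],None,fx=6,fy=6,interpolation=cv2.INTER_CUBIC)
b=cv2.resize(sd[175:215,255:355],None,fx=5.7,fy=5.7,interpolation=cv2.INTER_CUBIC)[:,:]
c=np.zeros((a.shape[0],a.shape[1]+290,3),np.uint8); c[:,:a.shape[1]]=a; t=cv2.resize(im[210:320,160:225],None,fx=4.46,fy=5.0); c[:550,a.shape[1]:]=t[:550,:290]
cv2.imwrite('pics/crop1.png',c)
E
```

```text
case [[ 0.5243  0.1785]
 [ 0.7764  0.1564]
 [ 0.7283 -0.2814]
 [ 0.4773 -0.2443]] [0.253  0.4405 0.2538]
sleeve top 79 [179.     264.2152] [0.4793 0.3244 0.06  ] dir -177.21312785285318 box [178 251   3  27]
sleeve top 81 [199.358  264.7037] [0.4783 0.2731 0.06  ] dir -8.251592407650504 box [196 252   8  27]
sleeve side 115 [325.8087 334.1826] [0.4794 0.2699 0.05  ] dir 170.68524043471498 box [313 330  27  10]
sleeve side 116 [322.2586 353.3879] [0.4818 0.3218 0.05  ] dir -176.18905163985391 box [309 351  28   6]
redmark top 8 [388.875 213.125] [ 0.6173 -0.2149  0.05  ] dir -3.330185045494584 box [388 210   2   7]
owl top 146 [308.1164 218.3014] [ 0.5943 -0.0014  0.088 ] dir -46.017104293042564 box [302 212  14  14]
owl side 6 [295.6667 230.6667] [ 0.5989 -0.0299  0.086 ] dir 164.24759099169583 box [294 230   4   3]
owl side 4 [293.   233.25] [ 0.6046 -0.019   0.086 ] dir -172.97442159438427 box [292 233   3   2]
owl side 5 [294.8 238.8] [0.5962 0.0016 0.086 ] dir 107.09664163441566 box [294 237   3   4]
```

View pics/crop1.png

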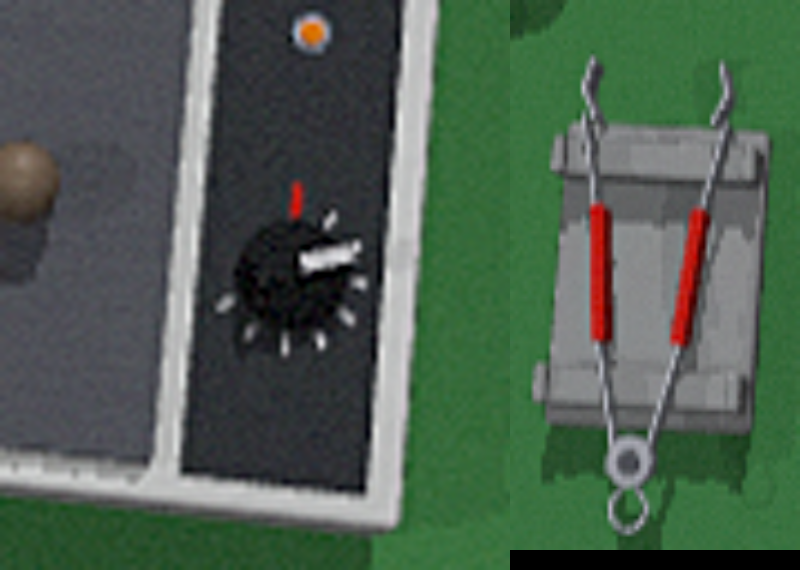

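The pointer stands about 75–80° clockwise of the mark: crop pixels (302,263)–(360,247), with the skirt centre near (292,277). Next I triangulate the knob, owl and tongs across the two views.

```bash
python3 - <<'E'
from h import *
np.set_printoptions(precision=4,suppress=True)
im=cv2.imread('pics/top0.png'); sd=cv2.imread('pics/side0.png')
def tri(a,b):
    o1,d1=ray('top',[a]);o2,d2=ray('side',[b]);d1=d1[0]/np.linalg.norm(d1);d2=d2[0]/np.linalg.norm(d2)
    s=np.linalg.lstsq(np.c_[d1,-d2],o2-o1,rcond=None)[0];p,q=o1+s[0]*d1,o2+s[1]*d2
    return (p+q)/2,np.linalg.norm(p-q)
def blob(img,box,lo,hi=(40,255,255)):
    x0,y0,x1,y1=box;m=cv2.inRange(cv2.cvtColor(img,cv2.COLOR_BGR2HSV)[y0:y1,x0:x1],lo,hi)
    N,L,S,C=cv2.connectedComponentsWithStats(m);j=1+S[1:,4].argmax();return C[j]+(x0,y0),S[j]+np.r_[x0,y0,0,0,0]
for nm,bt,bs in(('owl',(295,203,325,235),(284,222,310,256)),('brown',(330,198,355,222),(282,206,304,228))):
    a,sa=blob(im,bt,(5,50,70));b,sb=blob(sd,bs,(5,50,70));print(nm,a,sa,b,sb,tri(a,b))
a,_=blob(im,(165,230,189,290),(0,150,100),(8,255,255));b,_=blob(sd,(280,344,380,370),(0,150,100),(8,255,255));print('L',tri(a,b))
a2,_=blob(im,(189,230,220,290),(0,150,100),(8,255,255));b2,_=blob(sd,(280,320,380,345),(0,150,100),(8,255,255));print('R',tri(a2,b2))
# pointer: white inside top / side
for z in(.07,.08,.09):
    p=onz('top',[[390.3,223.8],[400,221.2],[388.7,226.2]],z);d=p[1]-p[0];print('ptr',z,p[:,:2].ravel(),np.degrees(np.arctan2(d[1],d[0])))
head=onz('top',[[160+120/4.46,302]],.05);tl=onz('top',[[160+80/4.46,210+85/5],[160+217/4.46,210+90/5]],.05);print('head',head,'tips',tl)
t=tl.mean(0)-head[0];print('tongs yaw',np.degrees(np.arctan2(t[1],t[0])))
A=cv2.resize(sd[172:262,250:350],None,fx=8,fy=6.6,interpolation=cv2.INTER_CUBIC);cv2.imwrite('pics/crop2.png',A)
E
```

```text
owl [308.2267 218.8256] [302 212  14  15 172] [295.9218 237.4134] [290 228  13  19 179] (array([ 0.5932, -0.0017,  0.0884]), np.float64(0.0005986496434889278))
brown [342.8519 208.8704] [337 204  13  11 108] [291.5094 215.6415] [288 212   9   9  53] (array([ 0.6204, -0.09  ,  0.0851]), np.float64(0.0008270731911303415))
L (array([0.4806, 0.3253, 0.0562]), np.float64(0.0016894858750193193))
R (array([0.4788, 0.2738, 0.0565]), np.float64(0.00038390355325115805))
ptr 0.07 [ 0.5849 -0.2136  0.5919 -0.239   0.5786 -0.2093] -74.58478300954825
ptr 0.08 [ 0.5831 -0.2115  0.59   -0.2366  0.5768 -0.2072] -74.58478300954812
ptr 0.09 [ 0.5812 -0.2094  0.588  -0.2343  0.575  -0.2052] -74.58478300954798
head [[0.385  0.3026 0.05  ]] tips [[0.5767 0.3342 0.05  ]
 [0.5746 0.2551 0.05  ]]
tongs yaw -2.398624877100224
```

View pics/crop2.png

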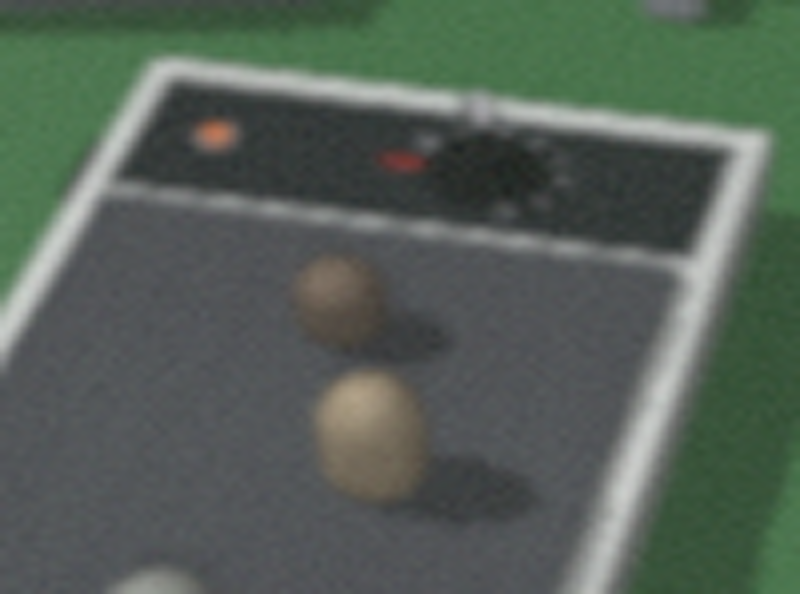

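The owl triangulates to (0.593, -0.002), z 0.088 against 0.086 expected. The sleeves are at (0.480, 0.325) and (0.479, 0.274). The knob axis is about (0.583, -0.213), with the pointer near -75° and zero near -6.3°. I'm moving above the knob.

Emit:
step_arm(moves=[0.033,0.03,0,0,0,0.138,0.066,0.061,0,0,0,0.277,0.1,0.092,0,0,0,0.416,0.133,0.122,0,0,0,0.555,0.166,0.152,0,0,0,0.694], fingers=0.045, grip_force=30)

```text
clock: 0.6
position: [0.4178, -0.3638, 0.2419]
ee_rot: [-3.141, -0.0, 1.151]
wrist_force: [-0.3, 0.1, 0.3]
gripper_width: 0.525
```

Emit:
step_arm(moves=[0.033,0.03,0,0,0,0.138,0.066,0.061,-0.02,0,0,0.277,0.1,0.092,-0.04,0,0,0.416,0.133,0.122,-0.06,0,0,0.555,0.166,0.152,-0.08,0,0,0.694])

```text
clock: 1.1
position: [0.5839, -0.2117, 0.1612]
ee_rot: [-3.141, -0.0, 1.846]
wrist_force: [0.9, -0.1, -0.1]
gripper_width: 0.528
```

Emit:
step_arm(moves=[-0.001,-0.001,-0.03,0,0,0,-0.001,-0.001,-0.06,0,0,0,-0.001,-0.001,-0.07,0,0,0,-0.001,-0.001,-0.076,0,0,0,-0.001,-0.001,-0.082,0,0,0])

```text
clock: 1.6
position: [0.5825, -0.215, 0.0808]
ee_rot: [3.14, 0.001, 1.839]
wrist_force: [-0.0, 0.3, 0.7]
gripper_width: 0.526
```

```bash
python3 - <<'E'
from h import *
a=grab('top');b=grab('side')
c=np.hstack([cv2.resize(a[180:270,340:440],None,fx=4,fy=4,interpolation=cv2.INTER_CUBIC),cv2.resize(b[140:230,270:370],None,fx=4,fy=4,interpolation=cv2.INTER_CUBIC)]);cv2.imwrite('pics/k1.png',c);print(sense()['wrist_force'])
E
```

```text
[-0.144426   -0.12725527 -0.84327431]
```

View pics/k1.png

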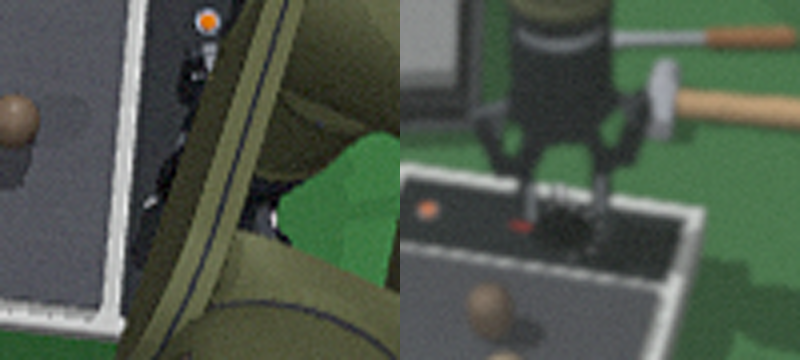

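In the side view the open fingers straddle the knob, with no contact force. Closing.

Emit:
step_arm(moves=[0,0,-0.003,0,0,0,0,0,-0.003,0,0,0,0,0,-0.003,0,0,0,0,0,-0.003,0,0,0,0,0,-0.003,0,0,0], fingers=0.0, grip_force=25)

```text
clock: 2.2
position: [0.5843, -0.2142, 0.0784]
ee_rot: [3.137, 0.001, 1.839]
wrist_force: [4.1, 2.5, -0.8]
gripper_width: 0.129
```

```bash
python3 -c "
from h import *
s=sense();print(s['position'],s['ee_rot'],s['wrist_force'],s['moment'],s['gripper_width']*85.4,s['joints'])"
```

```text
[ 0.58432008 -0.21415377  0.0784099 ] [3.13695664e+00 1.45152405e-03 1.83926661e+00] [ 4.05081205  2.48471545 -0.80478253] [ 0.40492949 -0.60588564 -0.04241913] 11.003280897471175 [-0.42021971  0.52433447  1.60452928  0.00215823  1.0082281  -0.68984036]
```

Emit:
step_arm(moves=[0.002,0.001,-0.003,0,0,0.05,0.002,0.001,-0.003,0,0,0.15,0.002,0.001,-0.003,0,0,0.25,0.002,0.001,-0.003,0,0,0.35,0.002,0.001,-0.003,0,0,0.4])

```text
clock: 2.7
position: [0.5853, -0.2138, 0.0782]
ee_rot: [3.139, 0.004, 2.243]
wrist_force: [-2.3, 1.8, 17.6]
gripper_width: 0.132
```

Emit:
step_arm(moves=[0,0,0,0,0,0.1,0,0,0,0,0,0.2,0,0,0,0,0,0.3,0,0,0,0,0,0.4,0,0,0,0,0,0.4])

```text
clock: 3.2
position: [0.5858, -0.2131, 0.0782]
ee_rot: [3.14, 0.005, 2.642]
wrist_force: [-1.8, 4.8, 17.3]
gripper_width: 0.132
```

Emit:
step_arm(moves=[-0.001,0.001,0.002,0,0,0.1,-0.001,0.001,0.003,0,0,0.2,-0.001,0.001,0.003,0,0,0.3,-0.001,0.001,0.003,0,0,0.39,-0.001,0.001,0.003,0,0,0.39])

```text
clock: 3.7
position: [0.5859, -0.2124, 0.0784]
ee_rot: [3.142, 0.006, 3.031]
wrist_force: [5.0, 1.3, -1.0]
gripper_width: 0.128
```

Emit:
step_arm(moves=[0,0,0,0,0,0,0,0,0,0,0,0,0,0,0,0,0,0,0,0,0,0,0,0,0,0,0,0,0,0], fingers=0.04)

```text
clock: 4.2
position: [0.5828, -0.2124, 0.0773]
ee_rot: [-3.142, -0.0, 3.03]
wrist_force: [-0.3, -0.3, 0.4]
gripper_width: 0.467
```

Emit:
step_arm(moves=[0,0,0.02,0,0,0,0,0,0.06,0,0,0,0,0.05,0.1,0,0,0,0,0.1,0.1,0,0,0,0,0.14,0.1,0,0,0])

```text
clock: 4.7
position: [0.5842, -0.0734, 0.1796]
ee_rot: [-3.141, 0.005, 3.027]
wrist_force: [1.0, 0.1, -0.1]
gripper_width: 0.47
```

```bash
python3 - <<'E'
from h import *
a=grab('top');b=grab('side')
c=np.hstack([cv2.resize(a[180:270,340:440],None,fx=4,fy=6,interpolation=cv2.INTER_CUBIC),cv2.resize(b[140:230,270:370],None,fx=4,fy=6,interpolation=cv2.INTER_CUBIC)]);cv2.imwrite('pics/k2.png',c);cv2.imwrite('pics/k2full.png',a)
s=sense();print(s['position'],s['ee_rot'],s['wrist_force'],s['joints'])
E
```

```text
[ 0.58239283 -0.06810498  0.17814329] [3.13869684e+00 4.12564171e-05 3.03480137e+00] [ 0.02739187 -0.15464942 -0.34879084] [-0.1902223   0.37666577  1.57153606  0.00310765  1.19359268 -1.65537231]
```

View pics/k2.png

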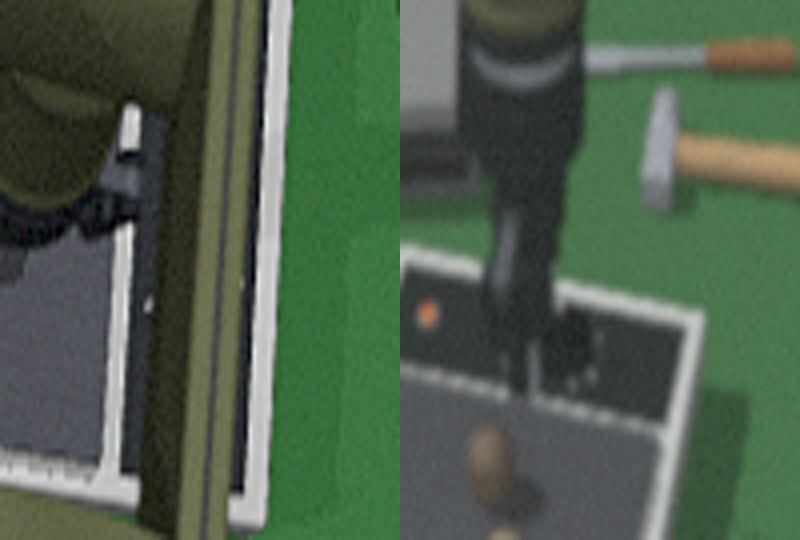

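The arm hides the knob, so I'll move on above the tongs and check it from there.

Emit:
step_arm(moves=[-0.012,0.045,0,0,0,0,-0.024,0.09,0,0,0,0,-0.036,0.135,0,0,0,0,-0.048,0.18,0,0,0,0,-0.06,0.225,0,0,0,0.0], fingers=0.0854)

```text
clock: 5.3
position: [0.5224, 0.1521, 0.1772]
ee_rot: [-3.141, 0.0, 3.029]
wrist_force: [0.0, 0.9, 0.4]
gripper_width: 1.001
```

Emit:
step_arm(moves=[-0.012,0.045,0,0,0,0.02,-0.024,0.09,0,0,0,0.04,-0.036,0.135,0,0,0,0.06,-0.042,0.143,0,0,0,0.065,-0.042,0.143,0,0,0,0.065])

```text
clock: 5.8
position: [0.4801, 0.295, 0.1769]
ee_rot: [-3.141, -0.001, 3.098]
wrist_force: [-0.2, -1.0, 0.1]
gripper_width: 1.001
```

```bash
python3 - <<'E'
from h import *
np.set_printoptions(precision=4,suppress=True)
a=grab('top');b=grab('side')
h=cv2.cvtColor(a,cv2.COLOR_BGR2HSV)
c=np.hstack([cv2.resize(a[195:255,360:420],None,fx=8,fy=8,interpolation=cv2.INTER_CUBIC),cv2.resize(b[300:380,270:390],None,fx=2.6,fy=6,interpolation=cv2.INTER_CUBIC)]);cv2.imwrite('pics/k3.png',c)
m=cv2.inRange(h,(0,0,130),(179,60,255));k=np.zeros_like(m);k[200:250,372:402]=255;m&=k
N,L,S,C=cv2.connectedComponentsWithStats(m)
for j in range(1,N):
    p=np.argwhere(L==j)[:,::-1].astype(np.float32)
    if len(p)>2:
        v=cv2.fitLine(p,2,0,.01,.01).ravel()[:2];w=onz('top',[C[j],C[j]+20*v],.08);d=w[1]-w[0];print(len(p),C[j],np.degrees(np.arctan2(d[1],d[0])),onz('top',[C[j]],.05),w[0])
m=cv2.inRange(h,(0,140,60),(10,255,255));m&=k;p=np.argwhere(m>0)[:,::-1];print('red',p.mean(0))
s=sense();print(s['position'],s['ee_rot'],s['wrist_force'])
E
```

```text
50 [372.58 210.04] -3.846258860888116 [[ 0.6253 -0.172   0.05  ]] [ 0.6186 -0.1669  0.08  ]
19 [390.5789 219.3158] -5.701179563365885 [[ 0.6007 -0.2189  0.05  ]] [ 0.5947 -0.2126  0.08  ]
3 [394.6667 216.    ] -29.024062877472684 [[ 0.6097 -0.23    0.05  ]] [ 0.6035 -0.2233  0.08  ]
3 [398.6667 220.6667] -45.32883384771671 [[ 0.5972 -0.2402  0.05  ]] [ 0.5913 -0.2332  0.08  ]
4 [399.5 226.5] -89.63694708259357 [[ 0.5817 -0.2419  0.05  ]] [ 0.5762 -0.2349  0.08  ]
3 [397.6667 232.3333] -135.97862896595376 [[ 0.5662 -0.2366  0.05  ]] [ 0.5611 -0.2297  0.08  ]
red [389.125 212.75 ]
[0.4811 0.293  0.177 ] [-3.1402 -0.0001  3.0949] [ 0.6709  0.492  -0.1778]
```

View pics/k3.png

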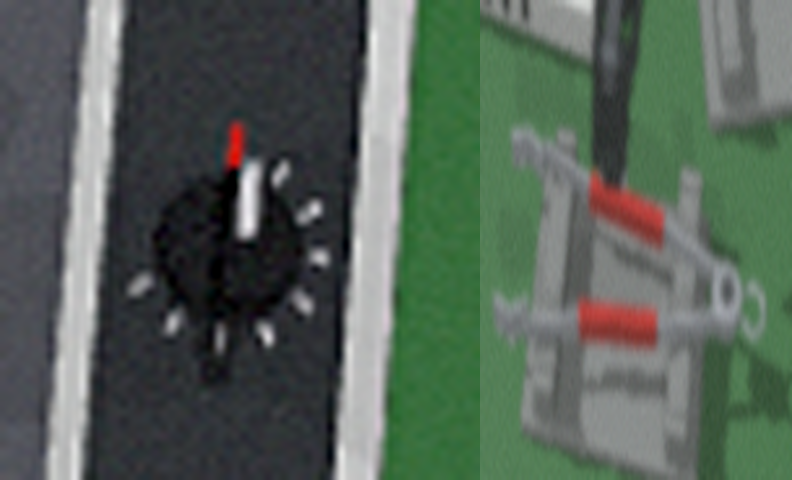

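The pointer reads -5.7° against a zero of about -5.6° from the ticks and mark, or -6.3° from the case edge, so the knob is off. The tongs lie undisturbed on their rest below the gripper. I'm descending onto the sleeves.

Emit:
step_arm(moves=[-0.001,0.006,-0.03,0,0,0,-0.001,0.006,-0.07,0,0,0,-0.001,0.006,-0.1,0,0,0,-0.001,0.006,-0.12,0,0,0,-0.001,0.006,-0.135,0,0,0])

```text
clock: 6.4
position: [0.4801, 0.2974, 0.0405]
ee_rot: [-3.14, -0.002, 3.092]
wrist_force: [0.5, 0.4, -0.2]
gripper_width: 1.0
```

Emit:
step_arm(moves=[0,0,0,0,0,0,0,0,0,0,0,0,0,0,0,0,0,0,0,0,0,0,0,0,0,0,0,0,0,0], fingers=0.053, grip_force=30)

```text
clock: 6.9
position: [0.4816, 0.2999, 0.0438]
ee_rot: [3.141, 0.003, 3.095]
wrist_force: [1.5, -2.6, 5.4]
gripper_width: 0.623
```

```bash
python3 -c "
from h import *
s=sense();print(s['position'],s['ee_rot'],s['wrist_force'],s['moment'],s['gripper_width']*85.4,s['joints'])
b=grab('side');cv2.imwrite('pics/t1.png',cv2.resize(b[270:400,230:400],None,fx=4,fy=4,interpolation=cv2.INTER_CUBIC))"
```

```text
[0.48157793 0.29987562 0.04377741] [3.14098904 0.00324119 3.09467667] [ 1.54807428 -2.57365776  5.37514226] [-0.6058685  -0.22386265 -0.04520292] 53.215031427380445 [ 4.83196421e-01  5.11525783e-01  1.75955179e+00 -1.46602053e-03
  8.67414070e-01 -1.03973841e+00]
```

View pics/t1.png

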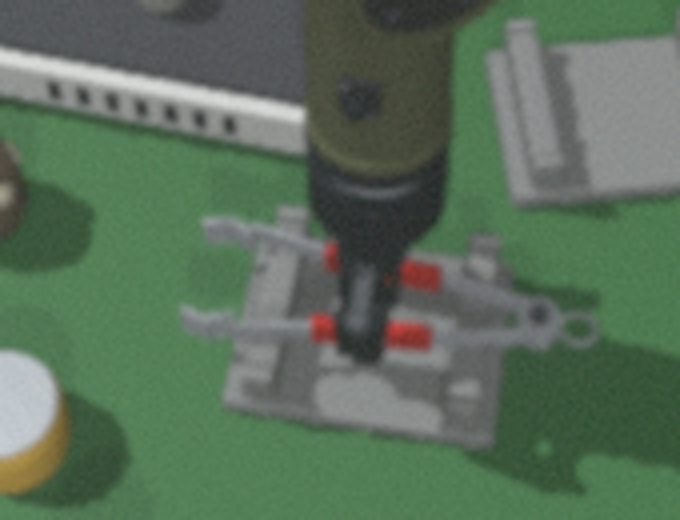

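The gripper holds both sleeves near their middles at 53 mm. Lifting.

Emit:
step_arm(moves=[0,0,0.01,0,0,0,0,0,0.03,0,0,0,0,0,0.06,0,0,0,0,0,0.1,0,0,0,0,0,0.13,0,0,0])

```text
clock: 7.45
position: [0.4798, 0.3006, 0.1747]
ee_rot: [3.14, 0.001, 3.095]
wrist_force: [0.7, 0.0, -1.8]
gripper_width: 0.621
```

Emit:
step_arm(moves=[0,-0.03,0,0,0,0,0,-0.07,0,0,0,0,0,-0.11,0,0,0,0,0.005,-0.15,0,0,0,-0.03,0.01,-0.19,0,0,0,-0.06])

```text
clock: 7.95
position: [0.4892, 0.1092, 0.1728]
ee_rot: [3.141, -0.0, 3.034]
wrist_force: [1.0, 0.5, -1.0]
gripper_width: 0.624
```

Emit:
step_arm(moves=[0,-0.03,0,0,0,0,0.003,-0.06,0,0,0,0,0.006,-0.09,0,0,0,0,0.008,-0.1,0,0,0,0,0.008,-0.1,0,0,0,0])

```text
clock: 8.45
position: [0.4981, 0.0094, 0.1726]
ee_rot: [3.141, 0.0, 3.032]
wrist_force: [0.1, 0.4, -1.3]
gripper_width: 0.622
```

```bash
python3 -c "
from h import *
s=sense();print(s['position'],s['ee_rot'],s['wrist_force'],s['moment'],s['gripper_width']*85.4)
a=grab('top');b=grab('side');cv2.imwrite('pics/o1.png',np.vstack([cv2.resize(a[170:270,230:380],None,fx=4,fy=3,interpolation=cv2.INTER_CUBIC),cv2.resize(b[180:280,230:380],None,fx=4,fy=3,interpolation=cv2.INTER_CUBIC)]))"
```

```text
[0.49812009 0.00938434 0.1725617 ] [3.14109983e+00 2.36646418e-04 3.03223624e+00] [ 0.06650456  0.44505815 -1.3044496 ] [ 0.03606038  0.03831591 -0.02346254] 53.14692205886514
```

View pics/o1.png

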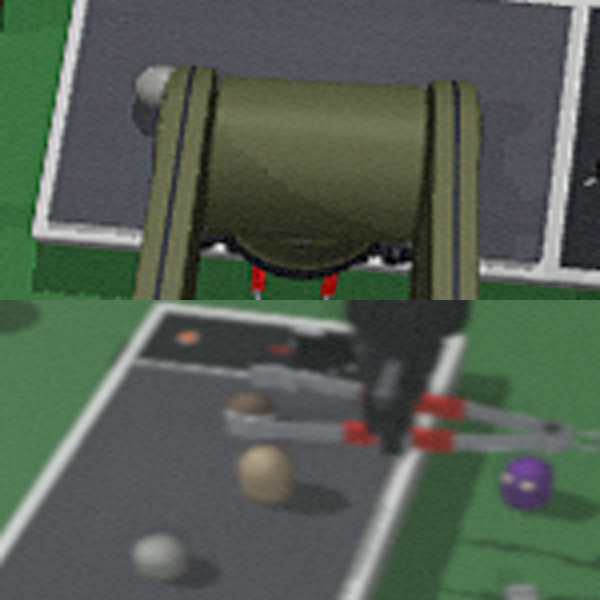

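```bash
python3 -c "
from h import *
np.set_printoptions(precision=4,suppress=True)
b=lambda x,y:(230+x/4,180+(y-300)/3)
w=onz('side',[b(245,424),b(278,376),b(558,436),b(268,473)],.179);w[3]=onz('side',[b(268,473)],.086)[0];print(w,w[:2].mean(0))
t=w[:2].mean(0)-w[2];print(np.degrees(np.arctan2(t[1],t[0])))"
```

```text
[[ 0.5971  0.029   0.179 ]
 [ 0.5855 -0.034   0.179 ]
 [ 0.3975  0.019   0.179 ]
 [ 0.5909 -0.0034  0.086 ]] [ 0.5913 -0.0025  0.179 ]
-6.342872936026132
```

The tips' middle is at (0.591, -0.0025) and their axis at -6.3°, which is within about 2 mm of the owl. I'm lowering over it in two stages.

Emit:
step_arm(moves=[0.001,0,-0.015,0,0,0,0.001,0,-0.03,0,0,0,0.001,0,-0.04,0,0,0,0.001,0,-0.045,0,0,0,0.001,0,-0.05,0,0,0])

```text
clock: 9.05
position: [0.499, 0.0109, 0.122]
ee_rot: [3.141, -0.0, 3.036]
wrist_force: [-0.3, -0.6, -0.3]
gripper_width: 0.624
```

Emit:
step_arm(moves=[0,0,-0.01,0,0,0,0,0,-0.02,0,0,0,0,0,-0.03,0,0,0,0,0,-0.04,0,0,0,0,0,-0.0455,0,0,0])

```text
clock: 9.55
position: [0.4984, 0.0101, 0.0755]
ee_rot: [-3.142, -0.002, 3.035]
wrist_force: [0.0, 0.2, -1.1]
gripper_width: 0.619
```

```bash
python3 -c "
from h import *
s=sense();print(s['position'],s['ee_rot'],s['wrist_force'],s['moment'],s['gripper_width']*85.4)
b=grab('side');cv2.imwrite('pics/o2.png',cv2.resize(b[190:280,240:370],None,fx=6,fy=6,interpolation=cv2.INTER_CUBIC))"
```

```text
[0.49839965 0.01014705 0.0754895 ] [-3.14150601e+00 -1.65121046e-03  3.03463474e+00] [ 0.03283981  0.17575008 -1.05625849] [ 0.02084887  0.01671381 -0.01468772] 52.87406610839036
```

View pics/o2.png

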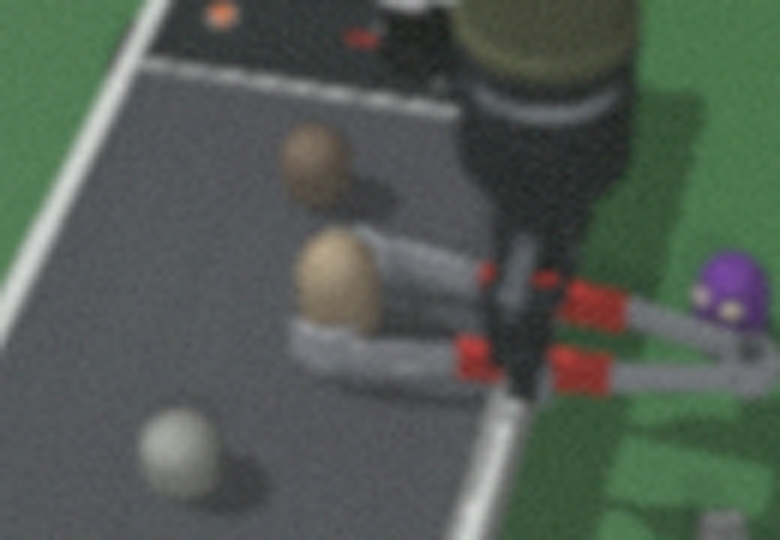

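The owl stands between the tips with no contact. I'm closing by width in steps.

Emit:
step_arm(moves=[0,0,0,0,0,0,0,0,0,0,0,0,0,0,0,0,0,0,0,0,0,0,0,0,0,0,0,0,0,0], fingers=0.047)

```text
clock: 10.1
position: [0.4992, 0.0102, 0.0771]
ee_rot: [3.142, 0.001, 3.035]
wrist_force: [0.1, 0.4, -0.8]
gripper_width: 0.548
```

Emit:
step_arm(moves=[0,0,0,0,0,0,0,0,0,0,0,0,0,0,0,0,0,0,0,0,0,0,0,0,0,0,0,0,0,0], fingers=0.043)

```text
clock: 10.6
position: [0.499, 0.0101, 0.0768]
ee_rot: [-3.141, 0.0, 3.035]
wrist_force: [-0.8, -1.1, -1.0]
gripper_width: 0.505
```

Emit:
step_arm(moves=[0,0,0,0,0,0,0,0,0,0,0,0,0,0,0,0,0,0,0,0,0,0,0,0,0,0,0,0,0,0], fingers=0.04)

```text
clock: 11.1
position: [0.499, 0.0102, 0.0767]
ee_rot: [3.142, -0.0, 3.035]
wrist_force: [0.3, -0.8, -1.6]
gripper_width: 0.474
```

Emit:
step_arm(moves=[0,0,0,0,0,0,0,0,0,0,0,0,0,0,0,0,0,0,0,0,0,0,0,0,0,0,0,0,0,0], fingers=0.035, grip_force=50)

```text
clock: 11.6
position: [0.499, 0.0102, 0.0768]
ee_rot: [3.142, -0.0, 3.035]
wrist_force: [0.3, -0.1, -0.6]
gripper_width: 0.452
```

The jaws stopped at 38.6 mm, short of the commanded 35, so the tips are on the owl. Lifting slowly.

Emit:
step_arm(moves=[0,0,0.003,0,0,0,0,0,0.008,0,0,0,0,0,0.015,0,0,0,0,0,0.022,0,0,0,0,0,0.03,0,0,0])

```text
clock: 12.1
position: [0.4991, 0.0102, 0.1075]
ee_rot: [3.142, 0.0, 3.035]
wrist_force: [-0.4, -0.1, -3.1]
gripper_width: 0.454
```

Emit:
step_arm(moves=[0,0,0.01,0,0,0,0,0,0.025,0,0,0,0,0,0.04,0,0,0,0,0,0.05,0,0,0,0,0,0.055,0,0,0])

```text
clock: 12.6
position: [0.4997, 0.0102, 0.1632]
ee_rot: [3.141, 0.002, 3.035]
wrist_force: [-0.4, 0.7, -2.1]
gripper_width: 0.457
```

Emit:
step_arm(moves=[0,0,0,0,0,0,0,0,0,0,0,0,0,0,0,0,0,0,0,0,0,0,0,0,0,0,0,0,0,0])

```text
clock: 13.1
position: [0.4987, 0.0102, 0.1613]
ee_rot: [-3.142, -0.001, 3.035]
wrist_force: [-0.2, -0.5, -2.1]
gripper_width: 0.456
```

```bash
python3 -c "
from h import *
s=sense();print(s['position'],s['ee_rot'],s['wrist_force'],s['moment'],s['gripper_width']*85.4)
a=grab('top');b=grab('side');cv2.imwrite('pics/f.png',np.vstack([cv2.resize(b[140:290,200:400],None,fx=3.9,fy=3.9,interpolation=cv2.INTER_CUBIC)]))
h=cv2.cvtColor(b,cv2.COLOR_BGR2HSV)"
```

```text
[0.49874328 0.01019063 0.16125556] [-3.14153046e+00 -1.08700513e-03  3.03477832e+00] [-0.2303351  -0.4906745  -2.14863793] [-0.00417987  0.08967375  0.02809962] 38.9401432498748
```

View pics/f.png

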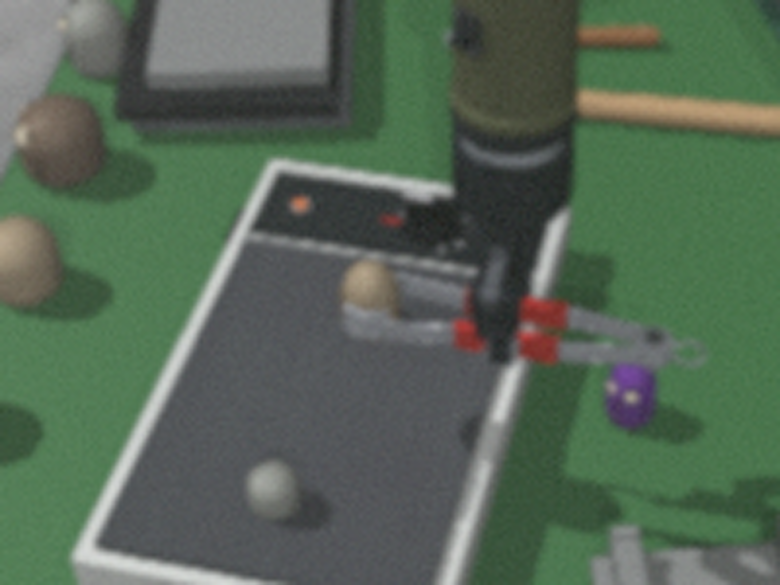

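The owl hangs upright between the tips, about 8.5 cm above the plate. The grey pebble stands where it was, and the brown one is hidden behind the owl from this view. The hold is steady, so I'm handing in.

```bash
python3 -c "
from h import *
s=sense();print(s['position'],s['gripper_width']*85.4,s['joint_vel']);workorder.finish_job()"
```

```text
[0.49889064 0.01018954 0.16143936] 38.782758107333194 [-0.00098021 -0.00128827 -0.0023025   0.00062288  0.00013493 -0.00020612]
the job is handed in; nothing more can be done
```

I turned the knob to the red zero mark and took the tongs from the left-hand rest. I closed them on the owl by width, then at 50 N, and lifted it about 8.5 cm. It is now held still for you to wax, and the job was handed in at about 13 s on the robot's clock.

**Knob:** the pointer read -5.7° in the top view. Zero was about -5.6° from the ticks and mark, and -6.3° from the case edge, so it is within about 1° of the mark.

**Hold:** the jaws stayed at 38.8 mm over the sleeves. The wrist load rose by about 1 N when the owl came up, and the joints were at rest. In the last picture the owl hangs upright between the tips.

**Not confirmed:** the brown pebble was hidden behind the owl in the last side view, so I did not see it after the lift. It was in place just before, and I felt no contact. I made no final check of the other things on the bench.

**Slip:** while turning the knob I briefly pressed down on it with about 17 N because I had lowered the gripper 3 mm too far. I corrected this before finishing the turn.

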